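# Draw a bonding mould from under the curing hood and unload its pack

### The job

The battery pack under the curing hood is cured. Take the draw hook from its rest, hook it behind the pull bar of the mould that holds the pack and draw that mould along its lane, out from under the hood, all the way to the stops; then lay the hook back in its rest. Lift the pack straight up out of the mould and stand it upright, without dropping it, in the carrier tray beside the finished pack, leaving the empty mould under the hood and everything else where it is.

Things in the scene. Friction and masses are not known exactly. Their poses are not given: they have to be found in the camera images.
- curing_hood: Fixed infrared curing hood: white lamp box on four legs over a base plate that reaches out in front of it. Origin on the bench under the middle of the lamp box's front lower edge; x into the hood, y across, z up. The lamp box covers x 0 to 240, y -88 to 88, z 135 to 213 mm; front legs (14 mm thick) at x 10, y +-79 mm. Base plate: x -175 to 240, y -86 to 86 mm, top at z 12 mm.
- hood_lanes (a point): Point on top of the base plate at x 0, y 0 of the hood's frame. Two lanes run along x, centred at y +38.5 and -38.5 mm, each 68 mm wide between guide rails 14 mm high. Two 14 mm high stop blocks at the outer end of each lane (its middle 50 mm is free) stop a mould when its origin is at x -95 mm in the hood's frame; there it is open from above.
- mould_a: Mould holding the pack, under the hood in either lane: aluminium block with an open cavity, 111 (x) x 64 (y) x 38 mm high, about 0.4 kg without the pack. Origin at the centre of its underside; -x points out of the hood, z up. Cavity 91 x 47 mm, floor 10 mm above the underside (2 mm play round the pack). On its -x end a pull handle: an 8 mm round bar along y, 40 mm long, on two arms.
- mould_a_bar (a point): Middle of the axis of mould_a's pull bar: 85.5 mm in -x from the mould's origin, 28 mm above its underside. The clear gap behind it is 26 mm along x (bar to end wall) and 32 mm along y (between the arms), open above and below.
- mould_b: Empty mould of the same make in the other lane, which stays there. Same frame as mould_a.
- pack: Cured eight-cell battery pack, upright cells in two rows of four, 43 (x) x 87 (y) x 70 mm high, about 0.56 kg, standing in mould_a with its 87 mm side along the mould's x; its upper 42 mm stand out of the mould. Origin at the centre of its underside, z up. Grip it across the 43 mm.
- pack_done: Finished pack of the same kind standing in the carrier tray. Same frame as pack.
- draw_hook: Draw hook: wooden handle 90 (x) x 22 (y) x 26 (z) mm with flat sides; from it a 10 mm round steel shaft runs forward along +x and at x 100 mm bends straight down (a 10 mm round bar along -z); behind it a short shaft with a hanging ring, to x -103 mm. About 0.14 kg. Origin at the handle's centre, on the shaft's axis; z up as it lies in its rest.
- hook_tip (a point): Lower end of the hook's bent-down part: 100 mm in +x and 38 mm in -z from the draw hook's origin. With the tip behind the bar under the hood, the handle's centre is only 10 to 35 mm in front of the lamp box, so an upright gripper would strike the box: the hand must lean back while the hook stays level.
- hook_rest: Fixed rest of the draw hook: base plate 176 x 70 x 6 mm with two posts (8 mm thick) at x +66 and -66 mm, each with an upward V notch 22 mm wide. Origin on the bench midway between the posts; x toward the hook's tip, z up. The hook lies with its shaft in both notches, its origin 55 mm above this one, tip hanging down, handle free between the posts; post tops at 60 mm.
- carrier_tray: Fixed aluminium tray, 260 (x) x 130 (y) mm, rim 14 mm high and 3 mm thick, wire handles at its x ends. Origin at the centre of its underside; inner floor 3 mm above it. The finished pack stands in it with its 43 mm side roughly along the tray's x. A second pack turned the same way has room on the wider side of it, 85 mm from its centre along x.
- nickel_reel: Bystander: reel of metal strip lying flat, 123 x 108 x 14 mm; origin near the centre of its underside.
- solvent_pump: Bystander: white pump bottle, 70 mm across and 136 mm tall; origin at the centre of its underside.
- glue_bottle: Bystander: small glue bottle, 38 mm across and 96 mm tall; origin at the centre of its underside.
- tape_roll: Bystander: roll of tape lying flat, 86 mm across, 20 mm high; origin at the centre of its underside.
- flush_cutter: Bystander: pliers-like flush cutter lying flat, 54 x 142 x 12 mm; origin at the centre of its underside.
- multimeter: Bystander: hand multimeter lying flat, 165 x 82 x 43 mm; origin at the centre of its underside.
- caliper: Bystander: caliper lying flat, 62 x 215 x 13 mm; origin at the centre of its underside.

How it is judged:
On the way, in this order (a step that is already met when the one before it is completed fails the run):
1. the hook's tip is behind the pull bar of the loaded mould, under the hood, and pulls on it (x of hook_tip in the frame of mould_a between -0.085 and -0.055 m and y of hook_tip in the frame of mould_a between -0.02 and 0.02 m and z of hook_tip in the frame of mould_a between 0 and 0.028 m and contact force between draw_hook and mould_a above 0.5 N and x of mould_a in the frame of curing_hood above 0.1 m).
2. the loaded mould is drawn out to the stops with the hook still behind its bar (x of hook_tip in the frame of mould_a between -0.085 and -0.055 m and y of hook_tip in the frame of mould_a between -0.02 and 0.02 m and z of hook_tip in the frame of mould_a between 0 and 0.028 m and x of mould_a in the frame of curing_hood between -0.105 and -0.086 m and angle between mould_a's own z axis and vertical below 0.1 rad).
3. the pack is lifted clear of the mould's cavity (z of pack in the frame of mould_a above 0.045 m and contact force between the fingers and pack above 1 N), for 0.1 s.
At the end, for the whole second after the job is handed in: Pack upright (4.5 deg) and still on the tray floor, inside the rim, finished pack still standing; hook still in both notches of its rest, within 20 mm along and 10 mm across of where it lay, tip down; emptied mould flat in its lane, out at the stops (10 mm) (x of pack in the frame of carrier_tray between -0.112 and 0.112 m and y of pack in the frame of carrier_tray between -0.035 and 0.035 m and z of pack in the frame of carrier_tray between -0.003 and 0.009 m and angle between each of pack, pack_done's own z axis and vertical below 0.08 rad and linear speed of each of pack, draw_hook below 0.02 m/s and x of draw_hook in the frame of hook_rest between -0.02 and 0.02 m and y of draw_hook in the frame of hook_rest between -0.01 and 0.01 m and z of draw_hook in the frame of hook_rest between 0.045 and 0.065 m and angle between the x axis of draw_hook and the x axis of hook_rest, either way round below 0.15 rad and z of hook_tip in the frame of hook_rest below 0.03 m and x of hook_tip in the frame of hook_rest above 0.05 m and x of mould_a in the frame of curing_hood between -0.105 and -0.086 m and angle between mould_a's own z axis and vertical below 0.1 rad); the robot touches nothing.
It fails at once if the pack falls (it moves faster than 0.5 m/s while nothing grips it) (linear speed of pack above 0.5 m/s and contact force between the fingers and pack below 0.1 N).
It fails at once if the pack tips over (more than 35 degrees) (angle between pack's own z axis and vertical above 0.6 rad).
It fails at once if the empty mould is shifted by more than 20 mm (distance of mould_b from where it was at the start of the episode above 0.02 m).
It fails at once if the finished pack is shifted by more than 20 mm or tipped (distance of pack_done from where it was at the start of the episode above 0.02 m or angle between pack_done's own z axis and vertical above 0.2 rad).
It fails at once if a bystander is shifted by more than 30 mm (distance of any of nickel_reel, solvent_pump, glue_bottle, tape_roll, flush_cutter, multimeter, caliper from where it was at the start of the episode above 0.03 m).
It also fails if it takes over 72 s, if anything falls off the work surface, if the arm or the gripper's body presses on something with over 40 N, if the wrist force passes 120 N, or if a joint passes its speed limit or range.

### The arm

A 6-joint arm with a two-finger parallel gripper is mounted at the origin on a cart in front of the work surface, level with it; the furniture and walls round the work are solid. World frame = base frame: x ahead of the robot, y to its left, z up, the work surface at z = 0. Lengths are in m, angles in rad, forces in N, time in s.
With the tool pointing down it reaches from about 0.25 to 0.725 m from the base axis. Payload 9.7 kg.
Tool frame: the origin (TCP) lies midway between the tips of the shut fingers; the grasp point (between the pads) lies 19 mm behind it; z points along the fingers, y is the line along which they close (so a half turn about z gives the same grasp; the last joint's range is limited). The gripper opens to 85 mm and grips with 20 to 120 N. Pads are 22 mm wide; open, the fingers measure 114 mm over their backs; the gripper's body (76 mm by 85 mm) begins 54 mm behind the grasp point. The pads swing forward as they close: fully open they stand 13 mm farther back than shut.
Start: joints at [0, 0.087, 0.176, 1.66, 0, 1.571], TCP at [0.55, -0, 0.231] pointing down, gripper open.
Joint ranges: [-3.13, 3.13], [-0.85, 1.81], [-1.15, 1.24], [-2.2, 2.28], [-1.44, 1.52], [-3.14, 3.14]. Speed limits (rad/s): [2.22, 2.22, 2.57, 3.14, 3.14, 3.14].

### API

Orientations are given as [roll, pitch, yaw] about the fixed x, y, z axes, in that order (R = Rz(yaw) Ry(pitch) Rx(roll)).
In Python, from cell import env gives the robot as it stands.
- The arm moves only by the tool apply_moves, never from a script. Its argument "targets" is a list of rows, each an object with "translation": the shift along the tool's x, y, z in m, a list of three; "roll": the turn about the tool's z in rad. In form: [{"translation": [tx, ty, tz], "roll": roll}, ...]. A call has 1 to 12 rows; each row shifts and turns the commanded pose from where the row before left it, along the tool's axes as they then stand; what a row does not reach is not made up. A row lasts 1/12 s, in which the tool goes at most 41.7 mm and 7.16 degrees, less where a joint would pass 70% of its speed; a pose out of reach is approached as far as the arm can. A call with a gripper value outside its range is refused whole. "claw" is the opening, from 0 (shut) to 1 (fully open), set as the call begins (left out, the last holds). The fingers move at their own pace and stop on an object; "force" is the grip in N (left out, the last holds). Time passes only in rows, so rows that do not move let the fingers close. It gives the time, the measured TCP pose, the force, the opening and the grip force at its end, in the units of the state.
- env.observe(): the state, without advancing time (a new reading comes with each control period).
- env.read_camera(name): name is "scene" or "side" or "wrist"; returns (picture, depth): 384x512x3 uint8, blue, green, red; 384x512 float32, m along the optical axis (not along the pixel's ray), 0 where there is no reading.
- env.camera_params(name): a dict with "fx", "fy", "cx", "cy" (pixels), "world_to_cam" (4x4, takes a point from world to camera coordinates); the wrist camera has in their place "hand_eye" (4x4, takes a point from camera to tool coordinates, whose origin is the TCP and whose axes are the flange's). Camera axes: x right, y down, z forward; pixel columns grow to the right and rows downward; lengths in m; the calibration is good to about 2 mm. A picture is of the moment at which its call begins: read the wrist's pose just before it. camera_params takes no time and is no camera call.
- env.hand_in(): hands the job in; it is judged then, once.
The state is a dict: "clock": time; "joints": joint angles; "qvel": joint speeds; "effort": joint torques, N m; "ee_pos": TCP position; "tcp_rot": TCP orientation; "ft_force": force on the tool from outside, world axes, zero at the start; "wrist_torque": the same for the moment, N m; "opening": finger opening in m; "finger_force": force on a finger pad.
Only numpy, scipy, OpenCV 4.12 (cv2) and the standard library are available. Lean on these libraries where they do the work, as an engineer would, in place of code of your own. Each camera call takes 0.05 s, during which the arm holds its last target. There are 200 camera calls.

## Working session

There is one attempt and no reset: what is moved stays moved. The work goes in short steps, Python scripts to look and compute and a tool call to move; the robot and the scene stay as the last step left them, time stands still between calls to the robot, and variables do not carry over. Pictures are saved under pics/ and viewed, at most 10 in all, crops included, and the job is handed in when it is done.

Besides the shell and the picture viewer there is one more tool, called after "Emit:" by a JSON object that holds its "api" and its "payload", one argument or row to a line. apply_moves: Moves the arm, as the interface text tells. Its arguments: {"type":"object","properties":{"targets":{"type":"array","items":{"type":"object","properties":{"translation":{"type":"array","items":{"type":"number"}},"roll":{"type":"number"}}}},"claw":{"type":"number"},"force":{"type":"number"}},"required":["targets"]}

```bash
ls; mkdir -p pics; python3 - <<'E'
from cell import env
import cv2,numpy as np
s=env.observe();print({k:np.round(v,3).tolist() if not isinstance(v,(int,float)) else v for k,v in s.items()})
for n in ["scene","side"]:
    p,d=env.read_camera(n);cv2.imwrite(f"pics/{n}0.png",p);np.save(f"{n}0.npy",d)
    c=env.camera_params(n);print(n,{k:np.round(v,4).tolist() for k,v in c.items()})
c=env.camera_params("wrist");print({k:np.round(v,4).tolist() for k,v in c.items()})
a=cv2.imread("pics/scene0.png");b=cv2.imread("pics/side0.png")
E
```

```text
pics
{'clock': 0.0, 'joints': [0.0, 0.087, 0.175, 1.66, -0.0, 1.571], 'qvel': [0.001, 0.002, 0.002, 0.001, 0.001, -0.001], 'effort': [0.001, -52.039, 46.48, 0.016, 0.0, -0.0], 'ee_pos': [0.55, 0.0, 0.231], 'tcp_rot': [-3.14, 0.0, 1.571], 'ft_force': [0.057, -0.523, -0.045], 'wrist_torque': [0.004, -0.042, 0.003], 'finger_force': 0.0, 'opening': 0.08523057335308584}
scene {'fx': 375.6049, 'fy': 375.6049, 'cx': 252.0671, 'cy': 189.8378, 'world_to_cam': [[-0.4785, -0.8781, 0.0019, 0.2217], [-0.3952, 0.2134, -0.8935, 0.3022], [0.7841, -0.4283, -0.4491, 1.0597], [0.0, 0.0, 0.0, 1.0]]}
side {'fx': 374.478, 'fy': 374.478, 'cx': 258.5289, 'cy': 192.7522, 'world_to_cam': [[0.6967, -0.7172, -0.0146, -0.4139], [-0.5965, -0.5679, -0.5672, 0.3383], [0.3985, 0.4038, -0.8235, 1.2151], [0.0, 0.0, 0.0, 1.0]]}
{'fx': 294.5192, 'fy': 294.5192, 'cx': 253.0752, 'cy': 189.6032, 'hand_eye': [[0.0, -0.9496, -0.3134, 0.0794], [1.0, 0.0002, -0.0006, 0.0007], [0.0006, -0.3134, 0.9496, -0.1428], [0.0, 0.0, 0.0, 1.0]]}
```

View pics/scene0.png

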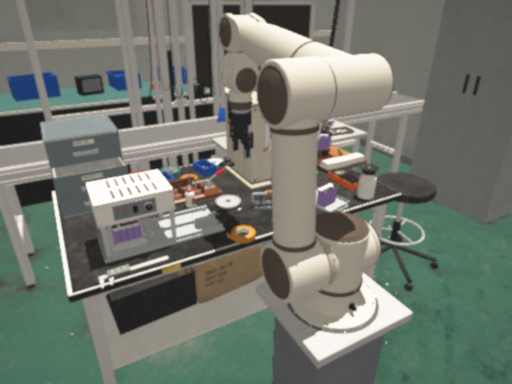

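View pics/side0.png

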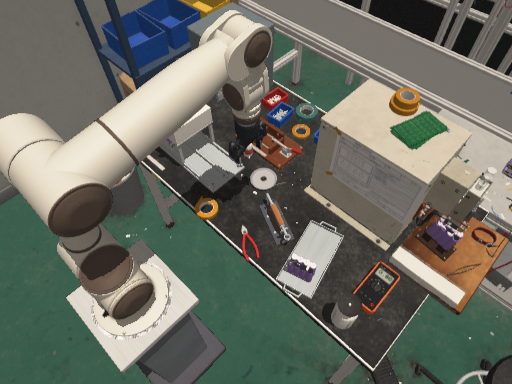

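The scene view shows the hood at (140,215) with the purple pack under it in one lane. The side view shows the hook in its rest at (275,215), the tray with the finished pack at (310,262), and the base plate at (212,165). I'll enlarge both regions.

```bash
cat > h.py <<'E'
from cell import env
import cv2,numpy as np
from scipy.spatial.transform import Rotation as R
def T_tool():
    s=env.observe();T=np.eye(4);T[:3,:3]=R.from_euler('xyz',s['tcp_rot']).as_matrix();T[:3,3]=s['ee_pos'];return T
def cam2world(n,T=None):
    c=env.camera_params(n)
    return c,(T_tool() if T is None else T)@c['hand_eye'] if n=='wrist' else np.linalg.inv(c['world_to_cam'])
def shot(n,name):
    T=T_tool();p,d=env.read_camera(n);cv2.imwrite(f'pics/{name}.png',p);c,M=cam2world(n,T)
    np.savez(f'{name}.npz',p=p,d=d,M=M,K=[c['fx'],c['fy'],c['cx'],c['cy']]);return load(name)
def load(name):
    z=np.load(f'{name}.npz');return z['p'],z['d'],z['M'],z['K']
def cloud(f):
    p,d,M,K=f;v,u=np.mgrid[:384,:512];P=np.stack([(u-K[2])/K[0]*d,(v-K[3])/K[1]*d,d],-1)
    return P@M[:3,:3].T+M[:3,3]
def ray(f,u,v,z):
    p,d,M,K=f;r=M[:3,:3]@np.array([(u-K[2])/K[0],(v-K[3])/K[1],1]);o=M[:3,3];return o+r*(z-o[2])/r[2]
def proj(f,P):
    p,d,M,K=f;q=(np.atleast_2d(P)-M[:3,3])@M[:3,:3];return np.c_[q[:,0]/q[:,2]*K[0]+K[2],q[:,1]/q[:,2]*K[1]+K[3]]
E
python3 - <<'E'
from h import *
fs=shot('scene','sc1');fd=shot('side','sd1')
a=cv2.resize(fd[0][90:215,145:275],None,fx=3,fy=3,interpolation=cv2.INTER_CUBIC)
b=cv2.resize(fs[0][155:280,75:255],None,fx=2.2,fy=2.2,interpolation=cv2.INTER_CUBIC)
c=cv2.resize(fd[0][165:320,230:370],None,fx=2.5,fy=2.5,interpolation=cv2.INTER_CUBIC)
o=np.zeros((600,800,3),np.uint8);o[:375,:390]=a;o[:275,395:395+396]=b;c=cv2.resize(fd[0][185:305,235:365],None,fx=2.5,fy=2.5,interpolation=cv2.INTER_CUBIC);o[280:580,395:395+325]=c
cv2.imwrite('pics/c1.png',o)
# height maps from depth
for n,f in(('scene',fs),('side',fd)):
    P=cloud(f);
    print(n,[np.round(P[v,u],3).tolist() for u,v in ([(120,235),(190,225),(150,183)] if n=='scene' else [(210,165),(263,178),(275,215),(310,262),(320,240)])])
E
```

```text
scene [[0.488, 0.471, 0.072], [0.531, 0.222, 0.012], [0.522, 0.347, 0.215]]
side [[0.538, 0.217, 0.011], [0.64, 0.02, 0.005], [0.521, -0.153, 0.065], [0.465, -0.356, 0.074], [0.583, -0.313, 0.004]]
```

View pics/c1.png

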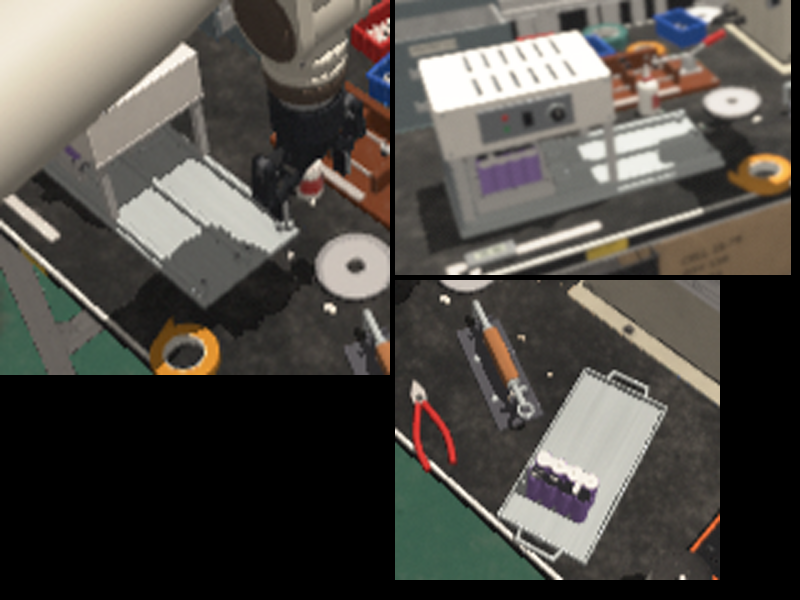

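Crop 1 shows the loaded mould (purple pack) in the lane nearer the robot. The hook lies with its tip toward the hood and its ring end at crop (525,410). Next I'll get numbers from the masks.

```bash
python3 - <<'E'
from h import *
fs=load('sc1');fd=load('sd1')
def pca(Q):
    c=Q.mean(0);w,v=np.linalg.eigh(np.cov((Q-c)[:,:2].T));return np.round(c,3),np.round(np.degrees(np.arctan2(v[1,1],v[0,1])),1),np.round(np.ptp((Q-c)[:,:2]@v,axis=0),3)
P=cloud(fd);hsv=cv2.cvtColor(fd[0],cv2.COLOR_BGR2HSV);h,s,v=cv2.split(hsv)
box=lambda x0,x1,y0,y1,z0,z1,P:(P[...,0]>x0)&(P[...,0]<x1)&(P[...,1]>y0)&(P[...,1]<y1)&(P[...,2]>z0)&(P[...,2]<z1)
m=box(.42,.62,-.25,-.05,.04,.09,P)&(h<20)&(s>90);print('handle',m.sum(),pca(P[m]))
m2=box(.42,.62,-.26,0,.045,.09,P);print('hook all',m2.sum(),pca(P[m2]))
m3=box(.42,.62,-.27,.03,.003,.02,P);print('rest base',m3.sum())
# tray: floor+rim mask by brightness
m=box(.3,.75,-.5,-.15,-.004,.03,P)&(v>120)&(s<40);n,l,st,_=cv2.connectedComponentsWithStats(m.astype(np.uint8));i=1+st[1:,4].argmax();Q=P[l==i]
r=cv2.minAreaRect((Q[:,:2]*1000).astype(np.float32));print('tray',st[i],r)
m=box(.3,.75,-.5,-.15,.02,.11,P);print('pack_done',m.sum(),pca(P[m]), pca(P[m&(P[...,2]>.065)]))
P2=cloud(fs);hs=cv2.cvtColor(fs[0],cv2.COLOR_BGR2HSV)
m=box(.3,.75,.25,.7,.02,.13,P2)&(hs[...,0]>120)&(hs[...,0]<160)&(hs[...,1]>60);print('pack',m.sum(),np.round([P2[m].min(0),np.median(P2[m],0),P2[m].max(0)],3))
# lamp box top
m=box(.3,.75,.2,.7,.2,.23,P2);Q=P2[m];r=cv2.minAreaRect((Q[:,:2]*1000).astype(np.float32));print('lamp',m.sum(),r,np.median(Q[:,2]))
for u,v in [(145+298/3,90+237/3),(145+210/3,90+305/3)]:print(np.round(ray(fd,u,v,.012),4))
m=box(.3,.75,.05,.35,.006,.02,P);Q=P[m];r=cv2.minAreaRect((Q[:,:2]*1000).astype(np.float32));print('base',m.sum(),r)
E
```

```text
handle 158 (array([ 0.525, -0.156,  0.065]), np.float64(64.6), array([0.022, 0.086]))
hook all 283 (array([ 0.525, -0.16 ,  0.062]), np.float64(64.9), array([0.025, 0.202]))
rest base 1644
tray [ 249  220   95  105 2373] ((506.8221435546875, -338.74530029296875), (322.01812744140625, 298.2315368652344), 89.81217956542969)
pack_done 2044 (array([ 0.641, -0.325,  0.065]), np.float64(173.0), array([0.386, 0.337])) (array([ 0.632, -0.327,  0.082]), np.float64(176.9), array([0.366, 0.326]))
pack 281 [[0.479 0.407 0.046]
 [0.488 0.45  0.069]
 [0.517 0.489 0.092]]
lamp 2365 ((595.6142578125, 457.1644287109375), (333.5540771484375, 294.1028747558594), 89.83087158203125) 0.21369372310130008
[0.6177 0.1016 0.012 ]
[0.4631 0.1046 0.012 ]
base 2122 ((548.7845458984375, 199.85519409179688), (299.75982666015625, 401.31298828125), 89.94670867919922)
```

Emit:
{"api": "apply_moves", "payload": {
  "targets": [
    {"translation":[-0.034,-0.008,0],"roll":0},
    {"translation":[-0.034,-0.008,0],"roll":0},
    {"translation":[-0.034,-0.008,0],"roll":0},
    {"translation":[-0.034,-0.008,0],"roll":0},
    {"translation":[-0.032,-0.009,0],"roll":0},
    {"translation":[-0.032,-0.009,0],"roll":0},
    {"translation":[0,0,0],"roll":-0.12},
    {"translation":[0,0,0],"roll":-0.12},
    {"translation":[0,0,0],"roll":-0.12},
    {"translation":[0,0,0],"roll":-0.12},
    {"translation":[0,0,0],"roll":-0.12},
    {"translation":[0,0,0],"roll":-0.12}
  ],
  "claw": 0.6,
  "force": 80
}}

```text
clock: 1.2
ee_pos: [0.4999, -0.2001, 0.2311]
tcp_rot: [-3.141, -0.0, 2.297]
ft_force: [-0.6, 0.2, -0.7]
opening: 0.0515
finger_force: 0.0
```

Emit:
{"api": "apply_moves", "payload": {
  "targets": [
    {"translation":[0,0,0],"roll":-0.12},
    {"translation":[0,0,0],"roll":-0.12},
    {"translation":[0,0,0],"roll":-0.12},
    {"translation":[0,0,0],"roll":-0.12},
    {"translation":[0,0,0],"roll":-0.12},
    {"translation":[0,0,0],"roll":-0.12},
    {"translation":[0,0,0],"roll":-0.12},
    {"translation":[0,0,0],"roll":-0.12},
    {"translation":[0,0,0],"roll":-0.12},
    {"translation":[0,0,0],"roll":-0.12},
    {"translation":[0,0,0],"roll":-0.12},
    {"translation":[0,0,0],"roll":-0.12}
  ]
}}

```text
clock: 2.2
ee_pos: [0.4999, -0.2, 0.2311]
tcp_rot: [3.141, -0.0, -2.546]
ft_force: [0.8, -0.2, 0.2]
opening: 0.0508
finger_force: 0.0
```

Emit:
{"api": "apply_moves", "payload": {
  "targets": [
    {"translation":[0,0,0],"roll":-0.12},
    {"translation":[0,0,0],"roll":-0.12},
    {"translation":[0,0,0],"roll":-0.12},
    {"translation":[0,0,0],"roll":-0.12},
    {"translation":[0,0,0],"roll":-0.06},
    {"translation":[0,0,0],"roll":0}
  ]
}}

```text
clock: 2.7
ee_pos: [0.4999, -0.2, 0.2311]
tcp_rot: [3.141, -0.0, -2.01]
ft_force: [0.0, -0.2, -0.4]
opening: 0.0517
finger_force: 0.0
```

```bash
python3 - <<'E'
from h import *
f=shot('wrist','w1');P=cloud(f);T=T_tool();print(np.round(T,4).tolist(),np.round(env.observe()['joints'],3))
hsv=cv2.cvtColor(f[0],cv2.COLOR_BGR2HSV);h,s,v=cv2.split(hsv)
m=((h<20)&(s>90)&(P[...,2]>.03)&(P[...,2]<.1)).astype(np.uint8)
n,l,st,_=cv2.connectedComponentsWithStats(m);i=1+st[1:,4].argmax();Q=P[l==i];print(st[i],np.round([np.percentile(Q[:,2],5),np.median(Q[:,2]),np.percentile(Q[:,2],95)],4))
Q=Q[Q[:,2]>.06];r=cv2.minAreaRect((Q[:,:2]*1000).astype(np.float32));print(r)
E
```

```text
[[-0.4286, -0.9035, -0.0002, 0.5], [-0.9035, 0.4286, 0.0001, -0.2], [0.0, 0.0003, -1.0, 0.2311], [0.0, 0.0, 0.0, 1.0]] [-0.381  0.059  0.146  1.658  0.    -1.508]
[ 238  180   20   73 1336] [0.0647 0.0678 0.0691]
((529.5630493164062, -153.5668182373047), (87.32818603515625, 21.446182250976562), 65.04304504394531)
```

View pics/w1.png

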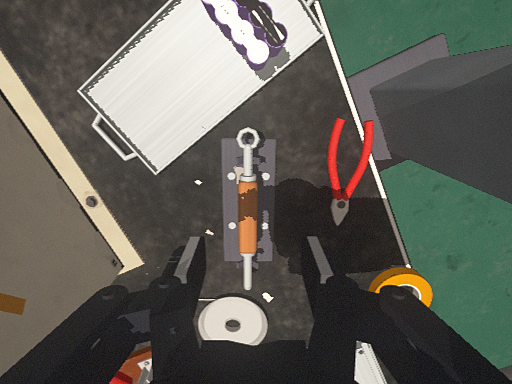

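The wrist view shows the hook handle at (248,215), its tip end at (248,285) and its ring at (248,138). The tray is at the upper left and the cutter at (345,180), both clear of the fingers. I'll grasp the rear part of the handle, about 37 mm behind its centre. That keeps the upright hand clear of the lamp box.

Emit:
{"api": "apply_moves", "payload": {
  "targets": [
    {"translation":[-0.0176,-0.0072,0.02],"roll":-0.007},
    {"translation":[0,0,0.035],"roll":0},
    {"translation":[0,0,0.035],"roll":0},
    {"translation":[0,0,0.035],"roll":0},
    {"translation":[0,0,0.035],"roll":0},
    {"translation":[0,0,0.025],"roll":0},
    {"translation":[0,0,0.012],"roll":0},
    {"translation":[0,0,0],"roll":0}
  ]
}}

```text
clock: 3.42
ee_pos: [0.5124, -0.1866, 0.0315]
tcp_rot: [3.137, -0.0, -2.007]
ft_force: [0.4, -0.4, -0.1]
opening: 0.0515
finger_force: 0.0
```

Emit:
{"api": "apply_moves", "payload": {
  "targets": [
    {"translation":[0,0,0],"roll":0},
    {"translation":[0,0,0],"roll":0},
    {"translation":[0,0,0],"roll":0},
    {"translation":[0,0,0],"roll":0},
    {"translation":[0,0,0],"roll":0},
    {"translation":[0,0,0],"roll":0}
  ],
  "claw": 0,
  "force": 80
}}

```text
clock: 3.92
ee_pos: [0.5133, -0.1868, 0.0365]
tcp_rot: [3.141, 0.0, -2.006]
ft_force: [-10.1, 4.5, 8.6]
opening: 0.0212
finger_force: 79.1
```

Emit:
{"api": "apply_moves", "payload": {
  "targets": [
    {"translation":[0,0,-0.02],"roll":0},
    {"translation":[0,0,-0.04],"roll":0},
    {"translation":[0,0,-0.04],"roll":0},
    {"translation":[0,0,-0.04],"roll":0},
    {"translation":[0,0,-0.04],"roll":0},
    {"translation":[0,0,-0.02],"roll":0},
    {"translation":[0,0,0],"roll":-0.11},
    {"translation":[0,0,0],"roll":-0.11},
    {"translation":[0,0,0],"roll":-0.11},
    {"translation":[0,0,0],"roll":-0.106},
    {"translation":[-0.03,0,0],"roll":0},
    {"translation":[-0.04,0,0],"roll":0}
  ]
}}

```text
clock: 4.92
ee_pos: [0.5142, -0.1184, 0.2357]
tcp_rot: [-3.139, -0.001, -1.573]
ft_force: [0.8, 0.1, -1.2]
opening: 0.0209
finger_force: 78.7
```

Emit:
{"api": "apply_moves", "payload": {
  "targets": [
    {"translation":[-0.04,0,0],"roll":0},
    {"translation":[-0.04,0,0],"roll":0},
    {"translation":[-0.03,0,0],"roll":0},
    {"translation":[-0.01,0,0],"roll":0},
    {"translation":[0,0,0],"roll":0},
    {"translation":[0,0,0],"roll":0}
  ]
}}

```text
clock: 5.42
ee_pos: [0.514, 0.0029, 0.2356]
tcp_rot: [-3.14, -0.0, -1.568]
ft_force: [-0.1, -1.0, -1.9]
opening: 0.0205
finger_force: 78.7
```

```bash
python3 - <<'E'
from h import *
f=shot('wrist','w2');P=cloud(f);T=T_tool();print(np.round(T,4).tolist(),np.round(env.observe()['joints'],3))
fs=shot('scene','sc2')
b=cv2.resize(fs[0][195:255,90:175],None,fx=4,fy=4,interpolation=cv2.INTER_CUBIC)
o=np.zeros((384,860,3),np.uint8);o[:,:512]=f[0];o[:240,516:856]=b;cv2.imwrite('pics/c2.png',cv2.resize(o,(800,357)))
E
```

```text
[[0.0014, -1.0, 0.0015, 0.514], [-1.0, -0.0014, -0.0004, 0.0023], [0.0004, -0.0015, -1.0, 0.2353], [0.0, 0.0, 0.0, 1.0]] [ 5.000e-03  1.000e-03  9.400e-02  1.663e+00 -0.000e+00 -1.567e+00]
```

View pics/c2.png

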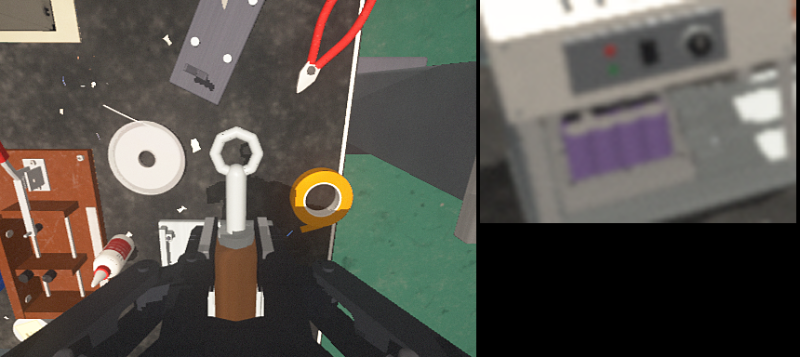

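The wrist view is mostly blocked by the hook and hand: the ring is at (236,150), and the glue bottle at (115,258) and tape at (322,198) are clear. The scene crop shows the pack with mould and handle (about (690,150)) between the legs. I'll fit the hood's planes from the fixed cameras' depth.

```bash
python3 - <<'E'
from h import *
fs=load('sc2');fd=shot('side','sd2')
P=cloud(fs);Q=P.reshape(-1,3);C=fs[0].reshape(-1,3)
inb=lambda Q,a,b:((Q>a)&(Q<b)).all(1)
def planefit(S,ax):
    o=[i for i in(0,1,2) if i!=ax];k=np.ones(len(S),bool)
    for _ in range(6):
        A=np.c_[S[:,o],np.ones(len(S))];c=np.linalg.lstsq(A[k],S[k,ax],rcond=None)[0];r=np.abs(A@c-S[:,ax]);k=r<max(.003,0)
    return np.round(c,3),k.sum(),np.round(S[k].min(0),4),np.round(S[k].max(0),4)
hx,xe=np.histogram(Q[inb(Q,[.35,.2,.145],[.7,.6,.205])][:,0],bins=35,range=(.35,.7));print('x hist',dict((round(float(xe[i]),2),int(hx[i])) for i in range(35) if hx[i]>15))
S=Q[inb(Q,[.4,.2,.14],[.48,.6,.208])];print('side face y+88: x=a*y+b*z+c',planefit(S,0))
S=Q[inb(Q,[.38,.2,.209],[.75,.6,.22])];r=cv2.minAreaRect((S[:,:2]*1000).astype(np.float32));print('top',len(S),np.round(np.percentile(S,[1,50,99],axis=0),4))
P2=cloud(fd);Q2=P2.reshape(-1,3)
S=Q2[inb(Q2,[.4,.2,.14],[.75,.34,.208])];print('front face (side cam): y=a*x+b*z+c',planefit(S,1))
S=Q2[inb(Q2,[.4,.05,.008],[.75,.34,.017])];print('plate',len(S),np.round(np.percentile(S,[1,50,99],axis=0),4))
# front edge of plate in side cam: per x column the min y of plate-level points; gaps of x
for x in np.arange(.45,.66,.02):
    s=S[np.abs(S[:,0]-x)<.006]
    if len(s)>3:print(round(x,2),np.round(np.sort(s[:,1])[[0,1,-1]],3),end=' ')
print()
for y in np.arange(.12,.28,.03):
    s=S[np.abs(S[:,1]-y)<.006]
    if len(s)>3:print('y',round(y,2),np.round(np.sort(s[:,0])[[0,1,-2,-1]],3))
S=Q[inb(Q,[.4,.1,.008],[.75,.5,.017])];
for y in np.arange(.12,.28,.03):
    s=S[np.abs(S[:,1]-y)<.006]
    if len(s)>3:print('scene y',round(y,2),np.round(np.sort(s[:,0])[[0,1,-2,-1]],3))
for x in np.arange(.45,.66,.02):
    s=S[np.abs(S[:,0]-x)<.006]
    if len(s)>3:print(round(x,2),np.round(np.sort(s[:,1])[[0,1]],3),end=' ')
# pack purple & mould
h=cv2.cvtColor(fs[0],cv2.COLOR_BGR2HSV).reshape(-1,3)
m=inb(Q,[.4,.35,.045],[.6,.55,.1])&(h[:,0]>115)&(h[:,0]<160)&(h[:,1]>50);S=Q[m];print('\npack face',planefit(S,0),np.round(np.percentile(S[:,1],[2,98]),4))
m=inb(Q,[.43,.33,.025],[.55,.55,.05]);S=Q[m];print('mould face',planefit(S,0),np.round(np.percentile(S[:,1],[1,5,50,95,99]),4))
E
```

```text
x hist {0.43: 28, 0.44: 201, 0.45: 1088, 0.46: 59}
side face y+88: x=a*y+b*z+c (array([ 0.008, -0.003,  0.453]), np.int64(875), array([0.4523, 0.2918, 0.1401]), array([0.4596, 0.5313, 0.208 ]))
top 1930 [[0.4544 0.2942 0.2096]
 [0.5322 0.4208 0.2141]
 [0.7298 0.5306 0.2173]]
front face (side cam): y=a*x+b*z+c (array([-0.009,  0.001,  0.294]), np.int64(504), array([0.4564, 0.2858, 0.14  ]), array([0.6347, 0.2929, 0.2079]))
plate 1540 [[0.4141 0.0522 0.0082]
 [0.5564 0.1998 0.012 ]
 [0.7459 0.3373 0.0168]]
0.47 [0.114 0.116 0.324] 0.49 [0.114 0.114 0.326] 0.51 [0.113 0.114 0.34 ] 0.53 [0.112 0.112 0.34 ] 0.55 [0.112 0.113 0.285] 0.57 [0.112 0.116 0.336] 0.59 [0.112 0.114 0.34 ] 0.61 [0.052 0.055 0.338] 0.63 [0.051 0.052 0.122] 0.65 [0.051 0.053 0.067] 
y 0.12 [0.4   0.404 0.746 0.747]
y 0.15 [0.459 0.464 0.748 0.748]
y 0.18 [0.459 0.459 0.61  0.612]
y 0.21 [0.458 0.461 0.607 0.61 ]
y 0.24 [0.457 0.459 0.616 0.62 ]
y 0.27 [0.459 0.464 0.618 0.621]
scene y 0.12 [0.402 0.403 0.741 0.745]
scene y 0.15 [0.454 0.457 0.678 0.681]
scene y 0.18 [0.456 0.458 0.736 0.741]
scene y 0.21 [0.454 0.455 0.745 0.745]
scene y 0.24 [0.455 0.456 0.62  0.622]
scene y 0.27 [0.455 0.456 0.611 0.613]
0.45 [0.121 0.128] 0.47 [0.119 0.124] 0.49 [0.135 0.14 ] 0.51 [0.118 0.118] 0.53 [0.118 0.121] 0.57 [0.117 0.135] 0.59 [0.118 0.121] 0.61 [0.119 0.12 ] 
pack face (array([ 0.013, -0.02 ,  0.482]), np.int64(204), array([0.4836, 0.4073, 0.0477]), array([0.4904, 0.4877, 0.0917])) [0.4092 0.488 ]
mould face (array([-0.085,  0.619,  0.494]), np.int64(108), array([0.4641, 0.3569, 0.0252]), array([0.4919, 0.5293, 0.05  ])) [0.3356 0.3574 0.4425 0.5192 0.529 ]
```

Emit:
{"api": "apply_moves", "payload": {
  "targets": [
    {"translation":[-0.03,0.009,0],"roll":0.01},
    {"translation":[-0.036,0,0],"roll":0},
    {"translation":[-0.032,0,0],"roll":0},
    {"translation":[0,0,0.036],"roll":0},
    {"translation":[0,0,0.04],"roll":0},
    {"translation":[0,0,0.04],"roll":0},
    {"translation":[0,0,0.03],"roll":0},
    {"translation":[0,0,0.01],"roll":0},
    {"translation":[0,0,0],"roll":0},
    {"translation":[0,0,0],"roll":0}
  ]
}}

```text
clock: 6.4
ee_pos: [0.5059, 0.1002, 0.0796]
tcp_rot: [-3.141, 0.0, -1.581]
ft_force: [-0.2, 0.9, -0.8]
opening: 0.0205
finger_force: 78.7
```

```bash
python3 - <<'E'
from h import *
T=T_tool();print(np.round(T,4).tolist(),env.observe()['ft_force'])
fd=shot('side','sd3');fs=shot('scene','sc3')
# hook shaft ahead of fingers in side/scene clouds
for f in(fd,fs):
    Q=cloud(f).reshape(-1,3);m=((Q>[.47,.155,.075])&(Q<[.54,.26,.115])).all(1);S=Q[m]
    print(len(S),np.round(np.percentile(S,[2,50,98],axis=0),4).tolist() if len(S)>5 else '')
a=cv2.resize(fd[0][90:215,145:275],None,fx=3,fy=3,interpolation=cv2.INTER_CUBIC);b=cv2.resize(fs[0][170:270,90:220],None,fx=3,fy=3,interpolation=cv2.INTER_CUBIC)
o=np.zeros((375,800,3),np.uint8);o[:,:390]=a;o[:300,395:785]=b;cv2.imwrite('pics/c3.png',o)
E
```

```text
[[-0.0097, -1.0, 0.0008, 0.5059], [-1.0, 0.0097, 0.0001, 0.1002], [-0.0001, -0.0008, -1.0, 0.0796], [0.0, 0.0, 0.0, 1.0]] [-0.1546091   0.87004925 -0.77337374]
62 [[0.4949, 0.1617, 0.0774], [0.5035, 0.1955, 0.1012], [0.5119, 0.2369, 0.112]]
139 [[0.4922, 0.1557, 0.0788], [0.5012, 0.1842, 0.1021], [0.5106, 0.2442, 0.1138]]
```

View pics/c3.png

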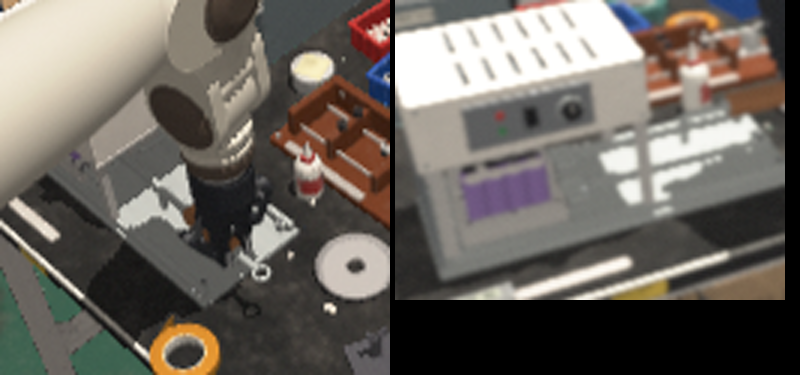

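The side crop shows the hook held level, with its ring at (260,270) and the gripper over the plate. The glue bottle at (308,170) is clear. Before advancing I'll check how far the wrist parts reach toward the hood.

```bash
python3 - <<'E'
from h import *
for n in('sd3','sc3'):
    f=load(n);Q=cloud(f).reshape(-1,3)
    for z in np.arange(.10,.36,.02):
        m=((Q>[.40,-.05,z])&(Q<[.62,.275,z+.02])).all(1);S=Q[m]
        if len(S)>8:print(n,round(z,2),len(S),'x',np.round(np.percentile(S[:,0],[2,98]),3),'y-tcp',np.round(np.percentile(S[:,1],[2,98])-.1,3))
f=load('sc3');print(proj(f,[[.505,.2,.1],[.506,.448-.0855,.04],[.505,.1,.1],[.505,.1,.25]]).round())
E
```

```text
sd3 0.1 118 x [0.482 0.521] y-tcp [-0.063  0.122]
sd3 0.12 67 x [0.466 0.549] y-tcp [-0.016  0.006]
sd3 0.14 73 x [0.454 0.559] y-tcp [-0.019  0.003]
sd3 0.16 111 x [0.441 0.568] y-tcp [-0.022  0.009]
sd3 0.18 66 x [0.445 0.558] y-tcp [-0.022  0.005]
sd3 0.2 50 x [0.468 0.522] y-tcp [-0.039  0.008]
sd3 0.22 78 x [0.468 0.524] y-tcp [-0.04   0.011]
sd3 0.24 122 x [0.469 0.53 ] y-tcp [-0.039  0.014]
sd3 0.26 51 x [0.467 0.521] y-tcp [-0.041  0.014]
sd3 0.28 98 x [0.465 0.531] y-tcp [-0.043  0.008]
sd3 0.3 86 x [0.466 0.528] y-tcp [-0.043  0.005]
sd3 0.32 96 x [0.455 0.541] y-tcp [-0.047  0.024]
sd3 0.34 116 x [0.448 0.551] y-tcp [-0.055  0.03 ]
sc3 0.1 203 x [0.479 0.516] y-tcp [-0.053  0.132]
sc3 0.12 49 x [0.456 0.545] y-tcp [-0.009  0.014]
sc3 0.14 75 x [0.448 0.555] y-tcp [-0.009  0.019]
sc3 0.16 100 x [0.439 0.559] y-tcp [-0.009  0.019]
sc3 0.18 81 x [0.448 0.527] y-tcp [-0.006  0.021]
sc3 0.2 75 x [0.464 0.505] y-tcp [-0.032  0.038]
sc3 0.22 116 x [0.465 0.507] y-tcp [-0.029  0.038]
sc3 0.24 132 x [0.466 0.513] y-tcp [-0.027  0.038]
sc3 0.26 98 x [0.464 0.507] y-tcp [-0.031  0.039]
sc3 0.28 123 x [0.463 0.512] y-tcp [-0.029  0.041]
sc3 0.3 130 x [0.462 0.511] y-tcp [-0.029  0.041]
sc3 0.32 148 x [0.453 0.531] y-tcp [-0.038  0.043]
sc3 0.34 182 x [0.447 0.532] y-tcp [-0.048  0.053]
[[197. 206.]
 [153. 232.]
 [223. 199.]
 [221. 161.]]
```

Emit:
{"api": "apply_moves", "payload": {
  "targets": [
    {"translation":[-0.03,0.001,0],"roll":0},
    {"translation":[-0.035,0,0],"roll":0},
    {"translation":[-0.03,0,0],"roll":0},
    {"translation":[-0.02,0,0],"roll":0},
    {"translation":[-0.012,0,0],"roll":0},
    {"translation":[-0.006,0,0],"roll":0},
    {"translation":[-0.006,0,0],"roll":0},
    {"translation":[0,0,0],"roll":0}
  ]
}}

```text
clock: 7.17
ee_pos: [0.5058, 0.2401, 0.0789]
tcp_rot: [-3.141, 0.0, -1.579]
ft_force: [0.8, -0.5, -1.6]
opening: 0.0206
finger_force: 78.7
```

```bash
python3 - <<'E'
from h import *
print(np.round(T_tool()[:3,3],4),env.observe()['ft_force'])
f=shot('scene','sc4');b=cv2.resize(f[0][195:260,110:230],None,fx=6,fy=6,interpolation=cv2.INTER_CUBIC);cv2.imwrite('pics/c4.png',b)
Q=cloud(f).reshape(-1,3)
for lo,hi in(([.46,.33,.03],[.54,.41,.05]),([.48,.3,.05],[.53,.42,.115])):
    m=((Q>lo)&(Q<hi)).all(1);S=Q[m];o=np.argsort(S[:,1]);print(len(S));print(np.round(S[o][::max(1,len(S)//14)],3).tolist())
E
```

```text
[0.5058 0.2401 0.0789] [ 0.78565135 -0.51684447 -1.64898348]
98
[[0.487, 0.357, 0.045], [0.498, 0.361, 0.044], [0.491, 0.363, 0.044], [0.48, 0.366, 0.044], [0.525, 0.371, 0.043], [0.481, 0.376, 0.042], [0.524, 0.381, 0.043], [0.481, 0.386, 0.041], [0.498, 0.391, 0.049], [0.478, 0.394, 0.034], [0.477, 0.397, 0.039], [0.476, 0.4, 0.045], [0.477, 0.403, 0.049], [0.488, 0.407, 0.048]]
240
[[0.502, 0.301, 0.108], [0.493, 0.311, 0.103], [0.498, 0.319, 0.111], [0.496, 0.327, 0.102], [0.502, 0.342, 0.103], [0.503, 0.36, 0.096], [0.503, 0.376, 0.101], [0.503, 0.381, 0.091], [0.501, 0.393, 0.052], [0.492, 0.404, 0.088], [0.49, 0.408, 0.086], [0.485, 0.411, 0.071], [0.512, 0.414, 0.096], [0.484, 0.417, 0.077], [0.488, 0.42, 0.095]]
```

View pics/c4.png

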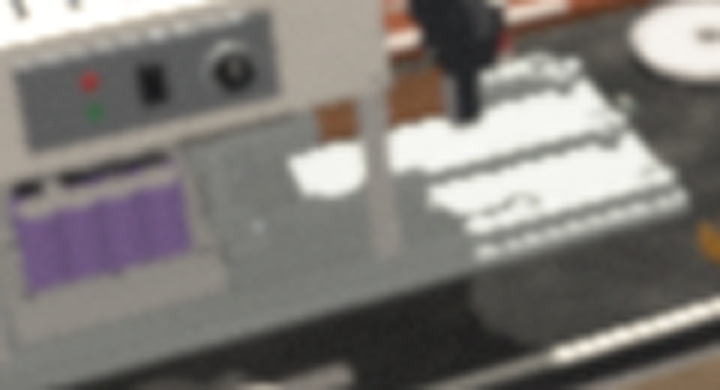

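The crop shows the hook's shaft entering under the lamp box, with the pack to its left. Depth puts the bar axis at y≈0.362, the mould wall at y≈0.393 and the tip at y≈0.377, which is inside the gap. I'll lower the hook and start to pull.

Emit:
{"api": "apply_moves", "payload": {
  "targets": [
    {"translation":[0,0.003,0.008],"roll":0},
    {"translation":[0,0,0.012],"roll":0},
    {"translation":[0,0,0.009],"roll":0},
    {"translation":[0,0,0.004],"roll":0},
    {"translation":[0,0,0],"roll":0}
  ]
}}

```text
clock: 7.63
ee_pos: [0.5016, 0.2391, 0.0433]
tcp_rot: [3.139, -0.001, -1.58]
ft_force: [-0.4, 0.9, -1.5]
opening: 0.0208
finger_force: 78.8
```

Emit:
{"api": "apply_moves", "payload": {
  "targets": [
    {"translation":[0.003,0,0],"roll":0},
    {"translation":[0.003,0,0],"roll":0},
    {"translation":[0.003,0,0],"roll":0},
    {"translation":[0.003,0,0],"roll":0}
  ]
}}

```text
clock: 7.97
ee_pos: [0.5027, 0.228, 0.0458]
tcp_rot: [-3.141, 0.001, -1.579]
ft_force: [-0.1, 5.6, -3.2]
opening: 0.0208
finger_force: 78.7
```

Contact is confirmed: 5.6 N along the pull. I'll draw the mould out steadily.

Emit:
{"api": "apply_moves", "payload": {
  "targets": [
    {"translation":[0.008,0,0],"roll":0},
    {"translation":[0.014,0,0],"roll":0},
    {"translation":[0.018,0,0],"roll":0},
    {"translation":[0.018,0,0],"roll":0},
    {"translation":[0.018,0,0],"roll":0},
    {"translation":[0.018,0,0],"roll":0},
    {"translation":[0.018,0,0],"roll":0},
    {"translation":[0.018,0,0],"roll":0},
    {"translation":[0.018,0,0],"roll":0},
    {"translation":[0.018,0,0],"roll":0},
    {"translation":[0.018,0,0],"roll":0},
    {"translation":[0.018,0,0],"roll":0}
  ]
}}

```text
clock: 8.97
ee_pos: [0.5006, 0.0256, 0.0456]
tcp_rot: [-3.141, 0.002, -1.579]
ft_force: [1.0, 4.5, -1.5]
opening: 0.0216
finger_force: 78.6
```

Emit:
{"api": "apply_moves", "payload": {
  "targets": [
    {"translation":[0.012,0,0],"roll":0},
    {"translation":[0.008,0,0],"roll":0},
    {"translation":[0.004,0,0],"roll":0},
    {"translation":[0.004,0,0],"roll":0},
    {"translation":[0.002,0,0],"roll":0}
  ]
}}

```text
clock: 9.38
ee_pos: [0.5005, -0.0039, 0.0454]
tcp_rot: [-3.141, 0.001, -1.579]
ft_force: [0.3, 5.6, -1.6]
opening: 0.0208
finger_force: 78.7
```

Emit:
{"api": "apply_moves", "payload": {
  "targets": [
    {"translation":[0.004,0,0],"roll":0},
    {"translation":[0.004,0,0],"roll":0},
    {"translation":[0.003,0,0],"roll":0},
    {"translation":[0.003,0,0],"roll":0}
  ]
}}

```text
clock: 9.72
ee_pos: [0.5004, -0.0174, 0.0453]
tcp_rot: [-3.142, 0.001, -1.579]
ft_force: [0.1, 5.8, -1.2]
opening: 0.0209
finger_force: 78.7
```

Emit:
{"api": "apply_moves", "payload": {
  "targets": [
    {"translation":[0.002,0,0],"roll":0},
    {"translation":[0.002,0,0],"roll":0},
    {"translation":[0,0,0],"roll":0}
  ]
}}

```text
clock: 9.97
ee_pos: [0.5001, -0.0204, 0.0451]
tcp_rot: [3.141, 0.004, -1.578]
ft_force: [-0.1, 12.0, -3.0]
opening: 0.0201
finger_force: 78.5
```

Emit:
{"api": "apply_moves", "payload": {
  "targets": [
    {"translation":[0.001,0,0],"roll":0},
    {"translation":[0.001,0,0],"roll":0},
    {"translation":[0,0,0],"roll":0}
  ]
}}

```text
clock: 10.22
ee_pos: [0.5001, -0.0207, 0.0448]
tcp_rot: [3.141, 0.007, -1.577]
ft_force: [1.4, 22.3, -5.5]
opening: 0.0207
finger_force: 78.4
```

```bash
python3 - <<'E'
from h import *
print(np.round(T_tool()[:3,3],4),env.observe()['ft_force'])
f=shot('scene','sc5');Q=cloud(f).reshape(-1,3);h=cv2.cvtColor(f[0],cv2.COLOR_BGR2HSV).reshape(-1,3)
m=((Q>[.4,.1,.05])&(Q<[.6,.3,.1])).all(1)&(h[:,0]>115)&(h[:,0]<160)&(h[:,1]>50);S=Q[m];print(m.sum(),np.round(np.percentile(S,[1,50,99],axis=0),4))
E
```

```text
[ 0.5001 -0.0207  0.0448] [ 1.42530792 22.26167219 -5.5287058 ]
201 [[0.4787 0.1596 0.0517]
 [0.4853 0.2044 0.0696]
 [0.5103 0.24   0.0872]]
```

The mould is at the stops: force rises to 22 N with no motion. I'll release the bar, lift the hook and carry it back to its rest.

Emit:
{"api": "apply_moves", "payload": {
  "targets": [
    {"translation":[-0.006,0,0],"roll":0},
    {"translation":[-0.004,0,0],"roll":0},
    {"translation":[0,0,0],"roll":0},
    {"translation":[0,0,-0.015],"roll":0},
    {"translation":[0,0,-0.025],"roll":0},
    {"translation":[0,0,-0.04],"roll":0},
    {"translation":[0,0,-0.04],"roll":0},
    {"translation":[0,0,-0.04],"roll":0},
    {"translation":[0,0,-0.015],"roll":0},
    {"translation":[0.03,0,0],"roll":0},
    {"translation":[0.04,-0.007,0],"roll":0},
    {"translation":[0.04,-0.007,0],"roll":0}
  ]
}}

```text
clock: 11.27
ee_pos: [0.5136, -0.1254, 0.2214]
tcp_rot: [-3.14, -0.001, -1.577]
ft_force: [0.5, 1.3, -0.9]
opening: 0.0212
finger_force: 79.0
```

Emit:
{"api": "apply_moves", "payload": {
  "targets": [
    {"translation":[0.04,0,0],"roll":0},
    {"translation":[0.022,0,0],"roll":0},
    {"translation":[0,0,0],"roll":0.11},
    {"translation":[0,0,0],"roll":0.11},
    {"translation":[0,0,0],"roll":0.11},
    {"translation":[0,0,0],"roll":0.1},
    {"translation":[0,0,0],"roll":0},
    {"translation":[0,0,0],"roll":0}
  ]
}}

```text
clock: 11.93
ee_pos: [0.5127, -0.1866, 0.2203]
tcp_rot: [-3.141, -0.001, -2.007]
ft_force: [-0.1, 0.3, -1.6]
opening: 0.0206
finger_force: 79.0
```

```bash
python3 - <<'E'
from h import *
T=T_tool();s=env.observe();print(np.round(T[:3,3],4),s['tcp_rot'],s['ft_force'],'tool delta',np.round(T[:3,:3].T@(np.array([.5133,-.1868,.0365])-T[:3,3]),4),'roll',s['tcp_rot'][2]+2.006)
f=shot('wrist','w6');P=cloud(f);hsv=cv2.cvtColor(f[0],cv2.COLOR_BGR2HSV)
# wood handle now held: compare tool-frame axis
o=load('w2')
def ax(f):
    P=cloud(f);M=f[2];c=env.camera_params('wrist');Tt=M@np.linalg.inv(c['hand_eye']);Q=(P-Tt[:3,3])@Tt[:3,:3]
    m=((Q>[.03,-.03,-.05])&(Q<[.12,.03,.01])).all(-1);S=Q[m];k=np.polyfit(S[:,0],S[:,1],1);kz=np.polyfit(S[:,0],S[:,2],1);return len(S),np.round(k,4),np.round(kz,4),np.round(S.max(0),4)
print(ax(o));print(ax(f))
E
```

```text
[ 0.5127 -0.1866  0.2203] [-3.14148410e+00 -5.51627248e-04 -2.00653952e+00] [-0.10788026  0.28991519 -1.62275757] tool delta [-1.000e-04 -6.000e-04  1.838e-01] roll -0.0005395244551973377
(2200, array([ 0.0066, -0.001 ]), array([ 0.0805, -0.0249]), array([ 0.0643,  0.0114, -0.0171]))
(2198, array([ 0.0073, -0.001 ]), array([ 0.0789, -0.0248]), array([ 0.0643,  0.0118, -0.0168]))
```

The hook hasn't moved in the hand, so I'll lower it into the rest.

Emit:
{"api": "apply_moves", "payload": {
  "targets": [
    {"translation":[0,-0.0006,0.03],"roll":0},
    {"translation":[0,0,0.04],"roll":0},
    {"translation":[0,0,0.04],"roll":0},
    {"translation":[0,0,0.035],"roll":0},
    {"translation":[0,0,0.018],"roll":0},
    {"translation":[0,0,0.009],"roll":0},
    {"translation":[0,0,0.006],"roll":0},
    {"translation":[0,0,0.005],"roll":0},
    {"translation":[0,0,0.001],"roll":0},
    {"translation":[0,0,0],"roll":0}
  ]
}}

```text
clock: 12.82
ee_pos: [0.5139, -0.1867, 0.0375]
tcp_rot: [-3.14, 0.0, -2.009]
ft_force: [-1.4, -0.0, -1.1]
opening: 0.021
finger_force: 79.2
```

Emit:
{"api": "apply_moves", "payload": {
  "targets": [
    {"translation":[0,0,0.0015],"roll":0},
    {"translation":[0,0,0],"roll":0}
  ]
}}

```text
clock: 12.98
ee_pos: [0.514, -0.1867, 0.0372]
tcp_rot: [-3.139, 0.0, -2.009]
ft_force: [-4.5, 2.6, 10.5]
opening: 0.0206
finger_force: 80.9
```

Emit:
{"api": "apply_moves", "payload": {
  "targets": [
    {"translation":[0,0,0],"roll":0},
    {"translation":[0,0,0],"roll":0},
    {"translation":[0,0,0],"roll":0},
    {"translation":[0,0,0],"roll":0},
    {"translation":[0,0,-0.01],"roll":0},
    {"translation":[0,0,-0.03],"roll":0},
    {"translation":[0,0,-0.04],"roll":0},
    {"translation":[0,0,-0.04],"roll":0},
    {"translation":[0,0,-0.04],"roll":0},
    {"translation":[0,0,-0.035],"roll":0},
    {"translation":[0,0,0],"roll":0},
    {"translation":[0,0,0],"roll":0}
  ],
  "claw": 0.6
}}

```text
clock: 13.98
ee_pos: [0.5143, -0.1868, 0.2328]
tcp_rot: [-3.137, 0.0, -2.009]
ft_force: [-0.3, 0.4, -1.2]
opening: 0.0513
finger_force: 0.0
```

```bash
python3 - <<'E'
from h import *
print(env.observe()['ft_force'])
f=shot('wrist','w7');P=cloud(f)
hsv=cv2.cvtColor(f[0],cv2.COLOR_BGR2HSV);h,s,v=cv2.split(hsv)
m=((h<20)&(s>90)&(P[...,2]>.03)&(P[...,2]<.1)).astype(np.uint8)
n,l,st,_=cv2.connectedComponentsWithStats(m);i=1+st[1:,4].argmax();Q=P[l==i];print(np.round([np.percentile(Q[:,2],5),np.median(Q[:,2]),np.percentile(Q[:,2],95)],4))
Q=Q[Q[:,2]>.06];print(cv2.minAreaRect((Q[:,:2]*1000).astype(np.float32)))
# tray + done pack
Q=P.reshape(-1,3);C=hsv.reshape(-1,3)
m=((P>[.3,-.6,.001])&(P<[.8,-.1,.012])).all(-1)&(v>130)&(s<50);n,l,st,_=cv2.connectedComponentsWithStats(m.astype(np.uint8));i=1+st[1:,4].argmax();S=P[l==i];print('tray',st[i],cv2.minAreaRect((S[:,:2]*1000).astype(np.float32)))
m=((P>[.3,-.6,.066])&(P<[.8,-.2,.085])).all(-1);n,l,st,_=cv2.connectedComponentsWithStats(m.astype(np.uint8));i=1+st[1:,4].argmax();S=P[l==i];print('done',st[i],cv2.minAreaRect((S[:,:2]*1000).astype(np.float32)))
# tray from side cam
f=shot('side','sd7');P=cloud(f);hsv=cv2.cvtColor(f[0],cv2.COLOR_BGR2HSV);h,s,v=cv2.split(hsv)
m=((P>[.35,-.55,-.003])&(P<[.72,-.2,.022])).all(-1)&(v>110)&(s<60);m=cv2.morphologyEx(m.astype(np.uint8),cv2.MORPH_OPEN,np.ones((3,3)));n,l,st,_=cv2.connectedComponentsWithStats(m);i=1+st[1:,4].argmax();S=P[l==i];print('tray side',st[i],cv2.minAreaRect((S[:,:2]*1000).astype(np.float32)))
m=((P>[.38,-.46,.066])&(P<[.56,-.25,.09])).all(-1);S=P[m];print('done side',m.sum(),cv2.minAreaRect((S[:,:2]*1000).astype(np.float32)))
E
```

```text
[-0.32763637  0.38229156 -1.24209831]
[0.0644 0.0677 0.0692]
((529.1807861328125, -152.75735473632812), (87.44962310791016, 21.511667251586914), 64.45427703857422)
tray [   90     0   182   156 15353] ((548.04736328125, -320.52532958984375), (175.2006072998047, 124.41388702392578), 13.173439979553223)
done [   0  118   84  127 1778] ((728.3963012695312, -274.4279479980469), (148.7871551513672, 3.496838331222534), 89.8844223022461)
tray side [ 277  222   64   76 1958] ((506.1766662597656, -331.3368835449219), (261.7052001953125, 129.55404663085938), 13.31844425201416)
done side 315 ((443.86370849609375, -340.45556640625), (43.197452545166016, 86.14971160888672), 15.634337425231934)
```

View pics/w7.png

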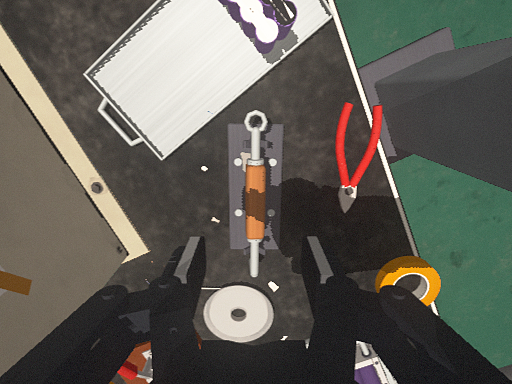

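The hook lies back in its rest, within 1 mm and 0.6° of before. The tray is at the upper left with the finished pack at (258,25). The tray's centre is (0.506,-0.331) at 13.3°, and the finished pack is at (0.444,-0.340). Now I'll go over the pack.

Emit:
{"api": "apply_moves", "payload": {
  "targets": [
    {"translation":[0,0,0],"roll":-0.11},
    {"translation":[0,0,0],"roll":-0.11},
    {"translation":[0,0,0],"roll":-0.11},
    {"translation":[0,0,-0.01],"roll":-0.1},
    {"translation":[-0.03,0,0],"roll":0},
    {"translation":[-0.04,0,0],"roll":0},
    {"translation":[-0.04,0,0],"roll":0},
    {"translation":[-0.04,0.006,0],"roll":0},
    {"translation":[-0.04,0.006,0],"roll":0},
    {"translation":[-0.04,0,0],"roll":0},
    {"translation":[-0.04,0,0],"roll":0},
    {"translation":[-0.04,0,0],"roll":0}
  ],
  "claw": 1
}}

```text
clock: 15.08
ee_pos: [0.5029, 0.1253, 0.2383]
tcp_rot: [3.139, -0.001, -1.58]
ft_force: [0.8, -0.4, -0.2]
opening: 0.0856
finger_force: 0.0
```

Emit:
{"api": "apply_moves", "payload": {
  "targets": [
    {"translation":[-0.04,0,0],"roll":0},
    {"translation":[-0.025,0,0],"roll":0},
    {"translation":[-0.01,0,0],"roll":0},
    {"translation":[0,0,0],"roll":0},
    {"translation":[0,0,0],"roll":0}
  ]
}}

```text
clock: 15.5
ee_pos: [0.5043, 0.1982, 0.2387]
tcp_rot: [3.14, -0.001, -1.578]
ft_force: [0.3, -0.2, 0.8]
opening: 0.0852
finger_force: 0.0
```

```bash
python3 - <<'E'
from h import *
T=T_tool();print(np.round(T,4).tolist())
f=shot('wrist','w8');P=cloud(f);hsv=cv2.cvtColor(f[0],cv2.COLOR_BGR2HSV);h,s,v=cv2.split(hsv)
for nm,g in(('wrist',f),('side',shot('side','sd8')),('scene',shot('scene','sc8'))):
    P=cloud(g)
    for z0,z1 in((.082,.1),(.046,.055)):
        m=((P>[.42,.08,z0])&(P<[.6,.27,z1])).all(-1);n,l,st,_=cv2.connectedComponentsWithStats(m.astype(np.uint8));
        if n<2:continue
        i=1+st[1:,4].argmax();S=P[l==i];print(nm,z0,st[i],np.round(np.median(S[:,2]),4),cv2.minAreaRect((S[:,:2]*1000).astype(np.float32)),np.round(np.percentile(S,[1,99],axis=0),4).tolist())
E
```

```text
[[-0.0077, -1.0, -0.0019, 0.5043], [-1.0, 0.0077, -0.0011, 0.1982], [0.0011, 0.0019, -1.0, 0.2387], [0.0, 0.0, 0.0, 1.0]]
wrist 0.082 [ 229  130   45   84 3024] 0.0926 ((506.4286804199219, 195.37921142578125), (87.01790618896484, 43.40867614746094), 89.88511657714844) [[0.4859, 0.1529, 0.0843], [0.5269, 0.2361, 0.0944]]
wrist 0.046 [ 223  112   59   97 1731] 0.0501 ((505.4562072753906, 193.50982666015625), (113.18126678466797, 63.83789825439453), 89.62276458740234) [[0.4738, 0.1379, 0.0469], [0.5372, 0.2484, 0.0519]]
side 0.082 [195 152  22  18 201] 0.0915 ((505.1264343261719, 193.22378540039062), (87.66271209716797, 45.505794525146484), 87.16873931884766) [[0.4842, 0.1504, 0.0829], [0.526, 0.2342, 0.0974]]
side 0.046 [192 161  31  20 121] 0.0494 ((504.27001953125, 190.91026306152344), (116.25045013427734, 64.6145248413086), 89.96280670166016) [[0.472, 0.1337, 0.0461], [0.5346, 0.2488, 0.0545]]
scene 0.082 [185 203  26  13 199] 0.0922 ((502.23443603515625, 198.04324340820312), (47.29384994506836, 86.38152313232422), 6.391196250915527) [[0.4805, 0.1568, 0.0825], [0.525, 0.2397, 0.0957]]
scene 0.046 [182 212  35  15 154] 0.0507 ((494.0491027832031, 196.53280639648438), (119.22917938232422, 62.63024139404297), 79.86746215820312) [[0.4687, 0.1417, 0.0468], [0.5328, 0.2517, 0.0541]]
```

View pics/w8.png

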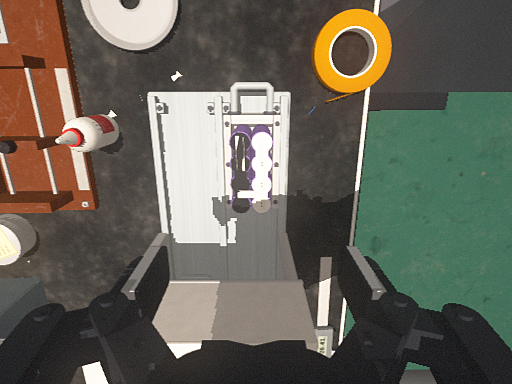

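The view shows the pack at (250,167) in the mould at the stops. It measures (0.506,0.195), aligned with the hand, so I'll descend and grip.

Emit:
{"api": "apply_moves", "payload": {
  "targets": [
    {"translation":[0.003,-0.0012,0.02],"roll":0},
    {"translation":[0,0,0.04],"roll":0},
    {"translation":[0,0,0.04],"roll":0},
    {"translation":[0,0,0.035],"roll":0},
    {"translation":[0,0,0.025],"roll":0},
    {"translation":[0,0,0.015],"roll":0},
    {"translation":[0,0,0.009],"roll":0},
    {"translation":[0,0,0.004],"roll":0},
    {"translation":[0,0,0],"roll":0}
  ]
}}

```text
clock: 16.4
ee_pos: [0.506, 0.1949, 0.0517]
tcp_rot: [3.141, -0.0, -1.58]
ft_force: [-0.3, -0.5, 0.4]
opening: 0.0851
finger_force: 0.0
```

Emit:
{"api": "apply_moves", "payload": {
  "targets": [
    {"translation":[0,0,0],"roll":0},
    {"translation":[0,0,0],"roll":0},
    {"translation":[0,0,0],"roll":0},
    {"translation":[0,0,0],"roll":0},
    {"translation":[0,0,0],"roll":0},
    {"translation":[0,0,0],"roll":0},
    {"translation":[0,0,0],"roll":0}
  ],
  "claw": 0,
  "force": 70
}}

```text
clock: 16.98
ee_pos: [0.5064, 0.1959, 0.0526]
tcp_rot: [-3.14, 0.001, -1.579]
ft_force: [3.1, -3.5, 5.7]
opening: 0.0421
finger_force: 75.6
```

Emit:
{"api": "apply_moves", "payload": {
  "targets": [
    {"translation":[0,0,-0.003],"roll":0},
    {"translation":[0,0,-0.006],"roll":0},
    {"translation":[0,0,-0.01],"roll":0},
    {"translation":[0,0,-0.012],"roll":0},
    {"translation":[0,0,-0.015],"roll":0},
    {"translation":[0,0,-0.02],"roll":0},
    {"translation":[0,0,-0.025],"roll":0},
    {"translation":[0,0,-0.03],"roll":0},
    {"translation":[0,0,-0.03],"roll":0},
    {"translation":[0,0,-0.03],"roll":0},
    {"translation":[0,0,-0.02],"roll":0},
    {"translation":[0,0,0],"roll":0}
  ]
}}

```text
clock: 17.98
ee_pos: [0.5069, 0.1959, 0.2585]
tcp_rot: [-3.135, 0.003, -1.579]
ft_force: [-0.0, 0.1, -4.8]
opening: 0.0424
finger_force: 80.1
```

```bash
python3 - <<'E'
from h import *
s=env.observe();print(np.round(T_tool()[:3,3],4),s['ft_force'],s['opening'])
f=shot('scene','sc9');P=cloud(f);h=cv2.cvtColor(f[0],cv2.COLOR_BGR2HSV)
m=((P>[.42,.1,.1])&(P<[.6,.3,.4])).all(-1)&(h[...,0]>115)&(h[...,0]<160)&(h[...,1]>50);print(m.sum(),np.round(np.percentile(P[m],[1,50,99],axis=0),4).tolist())
m=((P>[.42,.08,.046])&(P<[.6,.27,.055])).all(-1);n,l,st,_=cv2.connectedComponentsWithStats(m.astype(np.uint8));i=1+st[1:,4].argmax();print(np.round(np.percentile(P[l==i],[1,50,99],axis=0),4).tolist())
E
```

```text
[0.5069 0.1959 0.2585] [-0.02469488  0.05781798 -4.76660398] 0.042382334859691145
414 [[0.4719, 0.1565, 0.2301], [0.4861, 0.2111, 0.2585], [0.5181, 0.24, 0.2948]]
[[0.4683, 0.1372, 0.0461], [0.4988, 0.1969, 0.0502], [0.5349, 0.2519, 0.0536]]
```

Emit:
{"api": "apply_moves", "payload": {
  "targets": [
    {"translation":[0.015,0,0],"roll":0},
    {"translation":[0.03,0,0],"roll":0},
    {"translation":[0.04,0,0],"roll":0},
    {"translation":[0.04,-0.005,0],"roll":0},
    {"translation":[0.04,-0.005,0],"roll":0},
    {"translation":[0.04,-0.005,0],"roll":0},
    {"translation":[0.04,-0.005,0],"roll":0},
    {"translation":[0.04,-0.005,0],"roll":0},
    {"translation":[0.04,0,0],"roll":0},
    {"translation":[0.04,0,0],"roll":0},
    {"translation":[0.04,0,0],"roll":0},
    {"translation":[0.04,0,0],"roll":0}
  ]
}}

```text
clock: 19.03
ee_pos: [0.5261, -0.2514, 0.2508]
tcp_rot: [3.139, 0.001, -1.579]
ft_force: [0.7, -0.4, -5.2]
opening: 0.042
finger_force: 79.8
```

Emit:
{"api": "apply_moves", "payload": {
  "targets": [
    {"translation":[0.035,0,0],"roll":0},
    {"translation":[0.025,0,0],"roll":0},
    {"translation":[0.012,0,0],"roll":0},
    {"translation":[0.005,0,0],"roll":0},
    {"translation":[0,0,0],"roll":-0.06},
    {"translation":[0,0,0],"roll":-0.07},
    {"translation":[0,0,0],"roll":-0.07},
    {"translation":[0,0,0],"roll":-0.054},
    {"translation":[0,0,0],"roll":0},
    {"translation":[0,0,0],"roll":0}
  ]
}}

```text
clock: 19.87
ee_pos: [0.5264, -0.3255, 0.2523]
tcp_rot: [3.141, 0.001, -1.326]
ft_force: [-0.4, 0.4, -5.3]
opening: 0.0419
finger_force: 79.7
```

```bash
python3 - <<'E'
from h import *
s=env.observe();T=T_tool();print(np.round(T[:3,3],4),s['tcp_rot'],s['ft_force'],s['opening'])
print('delta tool',np.round(T[:3,:3].T@(np.array([.528,-.326,.0345])-T[:3,3]),4))
f=shot('side','sd10');P=cloud(f)
b=cv2.resize(f[0][130:330,200:400],None,fx=3,fy=3,interpolation=cv2.INTER_CUBIC);cv2.imwrite('pics/c10.png',b)
m=((P>[.38,-.46,.066])&(P<[.5,-.25,.09])).all(-1);S=P[m];print('done side',m.sum(),cv2.minAreaRect((S[:,:2]*1000).astype(np.float32)))
E
```

```text
[ 0.5264 -0.3255  0.2523] [ 3.14103548e+00  8.31537302e-04 -1.32604984e+00] [-0.43736076  0.3691618  -5.30972186] 0.041932179471820624
delta tool [ 0.001  -0.0015  0.2178]
done side 319 ((444.1080322265625, -339.8995361328125), (44.12092971801758, 87.062744140625), 15.650396347045898)
```

View pics/c10.png

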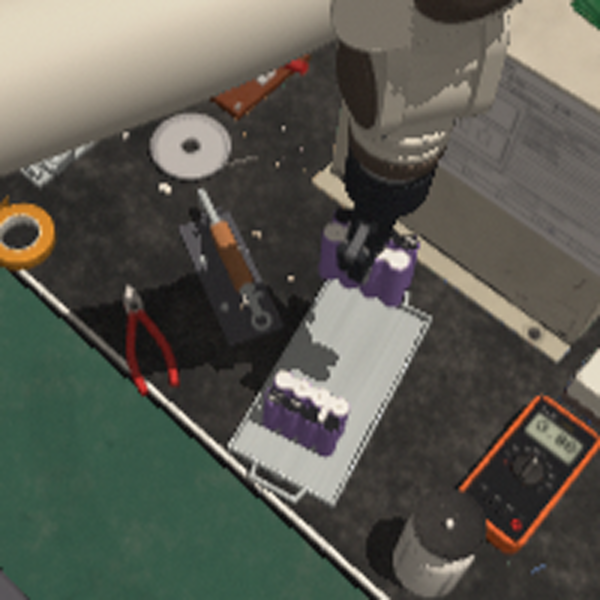

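The side crop shows the pack held upright above the tray's free side, with the finished pack at (305,412) untouched. I'll lower it to the floor.

Emit:
{"api": "apply_moves", "payload": {
  "targets": [
    {"translation":[0.001,-0.001,0.015],"roll":0},
    {"translation":[0,0,0.03],"roll":0},
    {"translation":[0,0,0.035],"roll":0},
    {"translation":[0,0,0.035],"roll":0},
    {"translation":[0,0,0.03],"roll":0},
    {"translation":[0,0,0.025],"roll":0},
    {"translation":[0,0,0.018],"roll":0},
    {"translation":[0,0,0.012],"roll":0},
    {"translation":[0,0,0.008],"roll":0},
    {"translation":[0,0,0.005],"roll":0},
    {"translation":[0,0,0],"roll":0},
    {"translation":[0,0,0],"roll":0}
  ]
}}

```text
clock: 20.92
ee_pos: [0.5281, -0.3276, 0.0408]
tcp_rot: [-3.141, -0.001, -1.326]
ft_force: [-0.6, -0.3, -4.6]
opening: 0.0419
finger_force: 79.8
```

Emit:
{"api": "apply_moves", "payload": {
  "targets": [
    {"translation":[0,0,0.002],"roll":0},
    {"translation":[0,0,0.001],"roll":0},
    {"translation":[0,0,0],"roll":0}
  ]
}}

```text
clock: 21.17
ee_pos: [0.5278, -0.3275, 0.0372]
tcp_rot: [-3.141, -0.0, -1.326]
ft_force: [0.1, 0.9, -5.3]
opening: 0.0421
finger_force: 79.8
```

Emit:
{"api": "apply_moves", "payload": {
  "targets": [
    {"translation":[0,0,0.001],"roll":0},
    {"translation":[0,0,0.001],"roll":0},
    {"translation":[0,0,0],"roll":0}
  ]
}}

```text
clock: 21.42
ee_pos: [0.5277, -0.3275, 0.0349]
tcp_rot: [-3.141, -0.0, -1.325]
ft_force: [-0.2, -0.8, -4.7]
opening: 0.0423
finger_force: 80.1
```

Emit:
{"api": "apply_moves", "payload": {
  "targets": [
    {"translation":[0,0,0.001],"roll":0},
    {"translation":[0,0,0],"roll":0}
  ]
}}

```text
clock: 21.58
ee_pos: [0.5278, -0.3275, 0.0347]
tcp_rot: [-3.141, -0.001, -1.325]
ft_force: [-1.2, 0.0, 1.9]
opening: 0.0421
finger_force: 80.9
```

The pack has touched down: the wrist load went from -5 N to +2 N. I'll release and rise.

Emit:
{"api": "apply_moves", "payload": {
  "targets": [
    {"translation":[0,0,0],"roll":0},
    {"translation":[0,0,0],"roll":0},
    {"translation":[0,0,0],"roll":0},
    {"translation":[0,0,0],"roll":0},
    {"translation":[0,0,0],"roll":0},
    {"translation":[0,0,-0.01],"roll":0},
    {"translation":[0,0,-0.03],"roll":0},
    {"translation":[0,0,-0.04],"roll":0},
    {"translation":[0,0,-0.04],"roll":0},
    {"translation":[0,0,-0.04],"roll":0},
    {"translation":[0,0,-0.04],"roll":0},
    {"translation":[0,0,0],"roll":0}
  ],
  "claw": 0.75
}}

```text
clock: 22.58
ee_pos: [0.529, -0.3282, 0.2439]
tcp_rot: [-3.133, -0.009, -1.325]
ft_force: [1.2, -0.9, 1.4]
opening: 0.0641
finger_force: 0.0
```

```bash
python3 - <<'E'
from h import *
s=env.observe();print(np.round(T_tool()[:3,3],4),s['ft_force'],s['opening'])
f=shot('side','sd11');P=cloud(f);u=np.array([[.973,.230],[-.230,.973]])
for nm,a,b in(('done',[.38,-.46,.066],[.487,-.25,.09]),('new',[.49,-.42,.066],[.6,-.23,.09])):
    m=((P>a)&(P<b)).all(-1);S=P[m];r=cv2.minAreaRect((S[:,:2]*1000).astype(np.float32));A=np.c_[S[:,:2],np.ones(len(S))];t=S[:,2]>np.median(S[:,2])-.004;print(nm,m.sum(),r,'tray xy',u@(np.array(r[0])/1000-[.506,-.331]),'z',np.median(S[:,2]))
m=((P>[.42,.08,.046])&(P<[.6,.27,.055])).all(-1);print('mould y',np.round(np.percentile(P[m],[2,50,98],axis=0),4).tolist())
h=cv2.cvtColor(f[0],cv2.COLOR_BGR2HSV)
m=((P>[.42,-.25,.04])&(P<[.62,-.05,.09])).all(-1)&(h[...,0]<20)&(h[...,1]>90);print('handle',P[m].mean(0))
E
```

```text
[ 0.529  -0.3282  0.2439] [ 1.19612005 -0.94338122  1.42542001] 0.06413853711161918
done 317 ((443.6976318359375, -339.7215881347656), (45.862850189208984, 86.41073608398438), 14.764044761657715) tray xy [-0.06262617  0.00584344] z 0.07281275135539156
new 289 ((527.492919921875, -330.7677001953125), (45.03541564941406, 85.82850646972656), 13.00784969329834) tray xy [ 0.02096604 -0.00471734] z 0.07329949344166375
mould y [[0.4844, 0.1057, 0.0461], [0.4844, 0.1057, 0.0461], [0.4844, 0.1057, 0.0461]]
handle [ 0.52565155 -0.15466725  0.06557009]
```

```bash
python3 - <<'E'
from h import *
f=shot('scene','sc12');P=cloud(f);m=((P>[.46,.12,.046])&(P<[.55,.27,.055])).all(-1);n,l,st,_=cv2.connectedComponentsWithStats(m.astype(np.uint8));i=1+st[1:,4].argmax();print(np.round(np.percentile(P[l==i],[1,50,99],axis=0),4).tolist())
print(env.hand_in())
E
```

```text
[[0.4674, 0.1424, 0.0461], [0.4932, 0.1985, 0.05], [0.5365, 0.2524, 0.0535]]
the job is handed in; nothing more can be done
None
```

The job is handed in at about 23 s: the cured pack stands upright in the tray beside the finished pack, the hook is back in its rest, and the emptied mould is out at its stops; the hand-in returned no verdict.

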